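# Test two turned sleeves on the leaning gauge pin and sort them

### The job

Try each of the two wooden sleeves on the steel gauge pin, pushing it along the pin until it is either fully home on the shoulder or stopped by the step, and put it away before trying the other. A sleeve that goes fully home belongs in the square wooden tray and one that the step stops belongs in the round steel dish, each standing upright and let go. Do not disturb the other things on the bench.

Things in the scene. Friction and masses are not known exactly. Their poses are not given: they have to be found in the camera images.
- sleeve_a: one of two turned wooden sleeves that look alike outside: plain straight tube, 42 mm outside diameter, 50 mm tall, standing on end on the bench, open through. One of the two is bored 26 mm and the other 20 mm; which is which must be found by trying. Origin: centre of its underside, z along its axis
- sleeve_a_mid (a point): centre of sleeve_a, on its axis at half height (25 mm from each end)
- sleeve_b: one of two turned wooden sleeves that look alike outside: plain straight tube, 42 mm outside diameter, 50 mm tall, standing on end on the bench, open through. One of the two is bored 26 mm and the other 20 mm; which is which must be found by trying. Origin: centre of its underside, z along its axis
- sleeve_b_mid (a point): centre of sleeve_b, on its axis at half height
- gauge: the gauge's grey painted foot, bolted down: plate 110 x 100 x 12 mm with an upright block that carries the pin. Origin: on the bench; x points the way against the pin's lean
- pin: steel two-step gauge pin on the foot, leaning 25 degrees from upright towards the foot's -x (roughly at the robot). Origin: centre of the flat shoulder, 36 mm across, 75 mm above the bench; z runs along the pin to its free end, y is level. Diameter 24 mm from z = 0 to 30 mm, then 16 mm. A 26 mm bore slides home, underside at z = 0
- pin_step (a point): centre of the pin's step, 30 mm up the pin from the shoulder, where the 24 mm part ends and the 16 mm part begins; the step faces the free end. A sleeve bored 20 mm stops here, its underside on the step
- pin_end (a point): the pin's free end, 56 mm up the pin from the shoulder; its edge is bevelled by 2.5 mm
- tray: square shallow plywood tray for sleeves that fit, 140 x 140 mm outside, walls 6 mm thick and 18 mm high, floor 6 mm thick, fixed to the bench. Origin: centre of its underside
- dish: round shallow steel dish for sleeves that do not fit, 140 mm across outside at the rim, wall 4 mm, 18 mm high, floor 6 mm thick, fixed to the bench. Origin: centre of its underside
- finial0: turned dark-wood finial, round, 35 mm across, 62 mm tall, standing; a bystander. Origin: centre of its underside
- finial1: the same as finial0, the second one; a bystander
- pencil: flat carpenter's pencil 170 x 11 x 7 mm lying on the bench; a bystander. Origin: centre of its underside, x along it
- offcut: wood offcut 55 x 80 x 30 mm; a bystander. Origin: centre of its underside
- sanding_block: cork sanding block 60 x 100 x 35 mm; a bystander. Origin: centre of its underside
- wax_tin: round tin 72 mm across, 50 mm tall; a bystander. Origin: centre of its underside
Not all that is in view belongs to the job. What is shaped like the sleeve_a but blue or turquoise is not meant.

How it is judged (in metres and radians):
On the way, in this order (a step that is already met when the one before it is completed fails the run):
1. one sleeve is tried on the pin: the wide-bored one fully home on the shoulder, or the narrow-bored one pressed against the step (((z of sleeve_a_mid in the frame of pin between 0.02 and 0.0285 m and x of sleeve_a_mid in the frame of pin between -0.004 and 0.004 m and y of sleeve_a_mid in the frame of pin between -0.004 and 0.004 m and angle between the z axis of sleeve_a and the z axis of pin, either way round below 0.12 rad) or (z of sleeve_b_mid in the frame of pin between 0.05 and 0.059 m and x of sleeve_b_mid in the frame of pin between -0.006 and 0.006 m and y of sleeve_b_mid in the frame of pin between -0.006 and 0.006 m and angle between the z axis of sleeve_b and the z axis of pin, either way round below 0.16 rad and contact force between sleeve_b and pin above 1 N))), for 0.1 s.
2. that sleeve stands released where its result says: home = square tray, stopped = round dish (((x of sleeve_a_mid in the frame of tray between -0.044 and 0.044 m and y of sleeve_a_mid in the frame of tray between -0.044 and 0.044 m and z of sleeve_a_mid in the frame of tray between 0.026 and 0.036 m and angle between the z axis of sleeve_a and the z axis of tray, either way round below 0.12 rad and linear speed of sleeve_a below 0.03 m/s and contact force between sleeve_a and the fingers below 0.2 N) or (horizontal distance between sleeve_b_mid and dish below 0.042 m and z of sleeve_b_mid in the frame of dish between 0.026 and 0.036 m and angle between the z axis of sleeve_b and the z axis of dish, either way round below 0.12 rad and linear speed of sleeve_b below 0.03 m/s and contact force between sleeve_b and the fingers below 0.2 N))), for 0.2 s.
3. while the first stays there, the other sleeve is tried on the pin in the same way ((((x of sleeve_a_mid in the frame of tray between -0.044 and 0.044 m and y of sleeve_a_mid in the frame of tray between -0.044 and 0.044 m and z of sleeve_a_mid in the frame of tray between 0.026 and 0.036 m and angle between the z axis of sleeve_a and the z axis of tray, either way round below 0.12 rad and linear speed of sleeve_a below 0.03 m/s and contact force between sleeve_a and the fingers below 0.2 N) and (z of sleeve_b_mid in the frame of pin between 0.05 and 0.059 m and x of sleeve_b_mid in the frame of pin between -0.006 and 0.006 m and y of sleeve_b_mid in the frame of pin between -0.006 and 0.006 m and angle between the z axis of sleeve_b and the z axis of pin, either way round below 0.16 rad and contact force between sleeve_b and pin above 1 N)) or ((horizontal distance between sleeve_b_mid and dish below 0.042 m and z of sleeve_b_mid in the frame of dish between 0.026 and 0.036 m and angle between the z axis of sleeve_b and the z axis of dish, either way round below 0.12 rad and linear speed of sleeve_b below 0.03 m/s and contact force between sleeve_b and the fingers below 0.2 N) and (z of sleeve_a_mid in the frame of pin between 0.02 and 0.0285 m and x of sleeve_a_mid in the frame of pin between -0.004 and 0.004 m and y of sleeve_a_mid in the frame of pin between -0.004 and 0.004 m and angle between the z axis of sleeve_a and the z axis of pin, either way round below 0.12 rad)))), for 0.1 s.
At the end, for the whole second after the job is handed in: The sleeve that goes home stands upright (within 0.12 rad) on the floor of the square tray, its axis within 44 mm of the tray's centre along each side; the sleeve that the step stops stands upright on the floor of the round dish, its axis within 42 mm of the dish's centre; both released and at rest (x of sleeve_a_mid in the frame of tray between -0.044 and 0.044 m and y of sleeve_a_mid in the frame of tray between -0.044 and 0.044 m and z of sleeve_a_mid in the frame of tray between 0.026 and 0.036 m and angle between the z axis of sleeve_a and the z axis of tray, either way round below 0.12 rad and linear speed of each of sleeve_a, sleeve_b below 0.03 m/s and contact force between each of sleeve_a, sleeve_b and the fingers below 0.2 N and horizontal distance between sleeve_b_mid and dish below 0.042 m and z of sleeve_b_mid in the frame of dish between 0.026 and 0.036 m and angle between the z axis of sleeve_b and the z axis of dish, either way round below 0.12 rad); the robot touches nothing.
It fails at once if a bystander was moved more than 30 mm or knocked over (distance of any of finial0, finial1, pencil, offcut, sanding_block, wax_tin from where it was at the start of the episode above 0.03 m or angle between any of finial0, finial1's own z axis and vertical above 0.6 rad).
It also fails if it takes over 72 s, if anything falls off the work surface, if the arm or the gripper's body presses on something with over 40 N, if the wrist force passes 120 N, or if a joint passes its speed limit or range.

### The arm

A 6-joint arm with a two-finger parallel gripper is mounted at the origin on the work surface. World frame = base frame: x ahead of the robot, y to its left, z up, the work surface at z = 0. Lengths are in mm, angles in rad, forces in N, time in s.
With the tool pointing down it reaches from about 325 to 900 mm from the base axis. Payload 3.5 kg.
Tool frame: the origin (TCP) lies between the finger pads; the fingertips stand 14 mm ahead of it and the grasp point (between the pads) lies 5 mm behind it; z points along the fingers, y is the line along which they close (so a half turn about z gives the same grasp; the last joint's range is limited). The gripper opens to 85 mm and grips with 20 to 120 N. Pads are 22 mm wide; open, the fingers measure 114 mm over their backs; the gripper's body (76 mm by 85 mm) begins 54 mm behind the grasp point. The pads swing forward as they close: fully open they stand 13 mm farther back than shut.
Start: joints at [1.085, 0.276, -0.026, 1.268, 0, 1.467], TCP at [233.455, 579.759, 245.313] pointing down, gripper open.
Joint ranges: [-3.12, 3.12], [-0.85, 1.88], [-1.08, 1.24], [-1.95, 2.15], [-1.57, 1.53], [-3.14, 3.14]. Speed limits (rad/s): [2.57, 2.57, 3.14, 3.14, 3.14, 3.14].

### API

Orientations are given as [roll, pitch, yaw] about the fixed x, y, z axes, in that order (R = Rz(yaw) Ry(pitch) Rx(roll)).
In Python, from station import sensors, optics, r gives the robot as it stands. The module is installed in compiled form; this text tells all that it offers.
- The arm moves only by the tool move_arm, never from a script. Its argument "moves" is a list that holds one entry, the list of rows, each a list of 5 numbers: the opening, from 0 (shut) to 1 (fully open), then the shift along the tool's x, y, z each as a share of 1 m, from -1 to 1, then the turn about the tool's z as a share of 180 degrees, from -1 to 1. A call has exactly 8 rows; each row is the pose to reach, as a shift and turn from the pose commanded when the call began, along the tool's axes at that moment, turning the shorter way round; what a row does not reach only later rows make up. A row lasts 1/8 s, in which the tool goes at most 62.5 mm and 10.7 degrees, less where a joint would pass 70% of its speed; a pose out of reach is approached as far as the arm can. A call with a number of a shift or a turn outside -1 to 1 is refused whole. A call with a gripper value outside its range is refused whole. The fingers move at their own pace and stop on an object; "squeeze" is the grip in N (left out, the last holds). Time passes only in rows, so rows that repeat a pose let the fingers close, or fill a call up. It gives the time, the measured TCP pose, the force, the opening and the grip force at its end, in the units of the state.
- sensors.sense(): the state, without advancing time (a new reading comes with each control period).
- optics.get_image(name): name is "scene" or "side" or "wrist"; returns a dict with "img" (400x640x3 uint8, red, green, blue), "intrinsics" (3x3 intrinsics, pixels), "extrinsics" (4x4, takes a point from world to camera coordinates). Camera axes: x right, y down, z forward; pixel columns grow to the right and rows downward; lengths in mm; the calibration is good to about 2 mm. A picture is of the moment at which its call begins. There is no depth.
- r.close_job(): hands the job in; it is judged then, once.
The state is a dict: "t": time; "joint_positions": joint angles; "joint_velocities": joint speeds; "effort": joint torques, N m; "ee_pos": TCP position; "ee_rot": TCP orientation; "force": force on the tool from outside, world axes, zero at the start; "ft_torque": the same for the moment, N m; "finger_gap": finger opening in mm; "finger_force": force on a finger pad.
Only numpy, scipy, OpenCV 4.12 (cv2) and the standard library are available. Lean on these libraries where they do the work, as an engineer would, in place of code of your own. Each camera call takes 0.05 s, during which the arm holds its last target. There are 200 camera calls.

## Working session

There is one attempt and no reset: what is moved stays moved. The work goes in short steps, Python scripts to look and compute and a tool call to move; the robot and the scene stay as the last step left them, time stands still between calls to the robot, and variables do not carry over. Pictures are saved under pics/ and viewed, at most 10 in all, crops included, and the job is handed in when it is done.

Besides the shell and the picture viewer there is one more tool, called after "Call:" as name([rows], argument=value, ...), one row to a line, values as JSON. move_arm: Moves the arm, as the interface text tells. Shift numbers are shares of 1 m and turn numbers shares of 180 degrees, none past 1 either way. Its arguments: {"type":"object","properties":{"moves":{"type":"array","items":{"type":"array","items":{"type":"array","items":{"type":"number","minimum":-1,"maximum":1}}}},"squeeze":{"type":"number"}},"required":["moves"]}

```bash
mkdir -p pics; cat > h.py <<'E'
import numpy as np, cv2
from station import sensors, optics, r
def snap(n,tag):
    d=optics.get_image(n); cv2.imwrite(f'pics/{tag}_{n}.png',cv2.cvtColor(d['img'],cv2.COLOR_RGB2BGR))
    np.savez(f'pics/{tag}_{n}.npz',**d); return d
def load(n,tag): return np.load(f'pics/{tag}_{n}.npz')
def ray(d,u,v):
    T=d['extrinsics'];R=T[:3,:3];c=-R.T@T[:3,3]
    w=R.T@np.linalg.solve(d['intrinsics'],[u,v,1.]);return c,w/np.linalg.norm(w)
def onz(d,u,v,z):
    c,w=ray(d,u,v);return c+w*(z-c[2])/w[2]
def tri(*obs):
    A=np.zeros((3,3));b=np.zeros(3);L=[]
    for d,u,v in obs:
        c,w=ray(d,u,v);P=np.eye(3)-np.outer(w,w);A+=P;b+=P@c;L.append((P,c))
    x=np.linalg.solve(A,b);return x,[round(float(np.linalg.norm(P@(x-c))),2) for P,c in L]
def proj(d,p):
    T=d['extrinsics'];q=d['intrinsics']@(T[:3,:3]@np.asarray(p,float)+T[:3,3]);return q[:2]/q[2]
E
python3 - <<'E'
from h import *
np.set_printoptions(suppress=True,precision=3)
for n in('scene','side','wrist'):
    d=snap(n,'s0');T=d['extrinsics'];print(n,-T[:3,:3].T@T[:3,3],T[2,:3],d['intrinsics'][0,0])
print(sensors.sense())
E
```

```text
scene [1002.92  -713.271  704.192] [-0.416  0.682 -0.601] 386.031306625569
side [ 484.365 -727.002  929.038] [ 0.082  0.638 -0.766] 404.82172689017585
wrist [164.785 607.274 373.928] [ 0.267 -0.111 -0.957] 346.80681051686014
{'t': 0.15, 'joint_positions': array([ 1.085,  0.277, -0.028,  1.268,  0.   ,  1.467]), 'joint_velocities': array([-0.001, -0.002,  0.003,  0.002,  0.002,  0.001]), 'effort': array([  0.   , -44.606,  29.564,   0.011,  -0.   ,   0.   ]), 'ee_pos': array([233.178, 579.251, 244.39 ]), 'ee_rot': array([-3.14 , -0.   ,  2.759]), 'force': array([-0.415,  0.749,  0.193]), 'ft_torque': array([-0.048, -0.009,  0.007]), 'finger_force': 0.0, 'finger_gap': 85.23912824910363}
```

View pics/s0_scene.png

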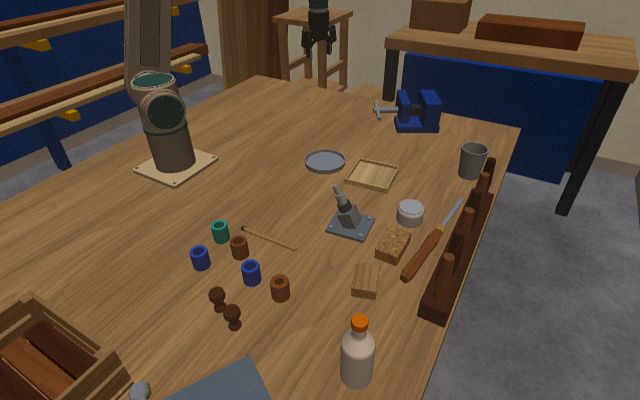

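View pics/s0_side.png

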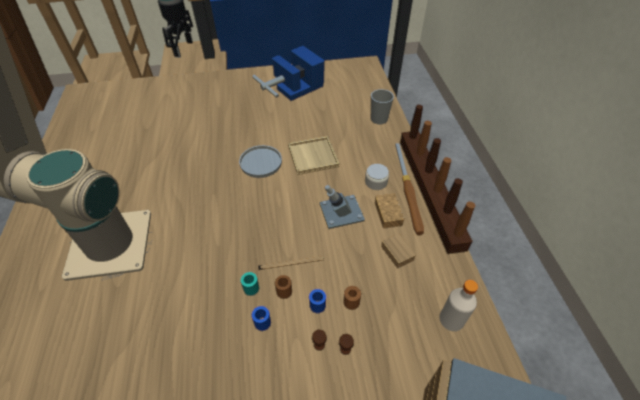

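```bash
python3 - <<'E'
from h import *
a=cv2.imread('pics/s0_scene.png');b=cv2.imread('pics/s0_side.png')
z=lambda i,x,y,w,h,k:cv2.resize(i[y:y+h,x:x+w],(w*k,h*k),interpolation=cv2.INTER_CUBIC)
top=np.hstack([z(a,310,170,80,75,5),z(b,310,170,80,75,5)])
bot=np.hstack([z(a,180,212,133,75,3),z(b,230,255,133,75,3)])
bot=cv2.copyMakeBorder(bot,0,0,0,800-bot.shape[1],cv2.BORDER_CONSTANT)
cv2.imwrite('pics/c0.png',np.vstack([top,bot]))
np.set_printoptions(suppress=True,precision=1)
S=load('scene','s0');D=load('side','s0')
# brown top faces: rough tri of eyeballed body centres
for n,p,q in [('s1',(239,247),(284,286)),('s2',(280,289),(352,297)),('teal',(220,232),(250,284)),('blue1',(200,258),(261,318)),('blue2',(251,272),(318,300)),('f0',(218,297),(319,339)),('f1',(232,315),(346,343)),('dish',(325,161),(261,161)),('tray',(372,174),(314,154)),('tin',(411,210),(377,174)),('pintip',(337,188),(329,190))]:
    print(n,*tri((S,*p),(D,*q)))
E
```

```text
s1 [ 469.7 -224.1   27.4] [0.1, 0.1]
s2 [ 631.7 -277.5   21.6] [0.71, 0.71]
teal [ 385.4 -201.9   22. ] [0.27, 0.27]
blue1 [ 407.2 -297.4   22.3] [0.16, 0.16]
blue2 [ 547.7 -274.7   27.6] [0.08, 0.08]
f0 [ 535.1 -372.1   34.4] [1.47, 1.47]
f1 [ 593.  -392.3   36.8] [0.43, 0.43]
dish [440.3 258.3   6.5] [0.67, 0.67]
tray [616.1 255.6  12.5] [0.26, 0.26]
tin [792.8 116.4  31.3] [1.03, 1.03]
pintip [621.9   2.  115.8] [3.32, 3.32]
```

View pics/c0.png

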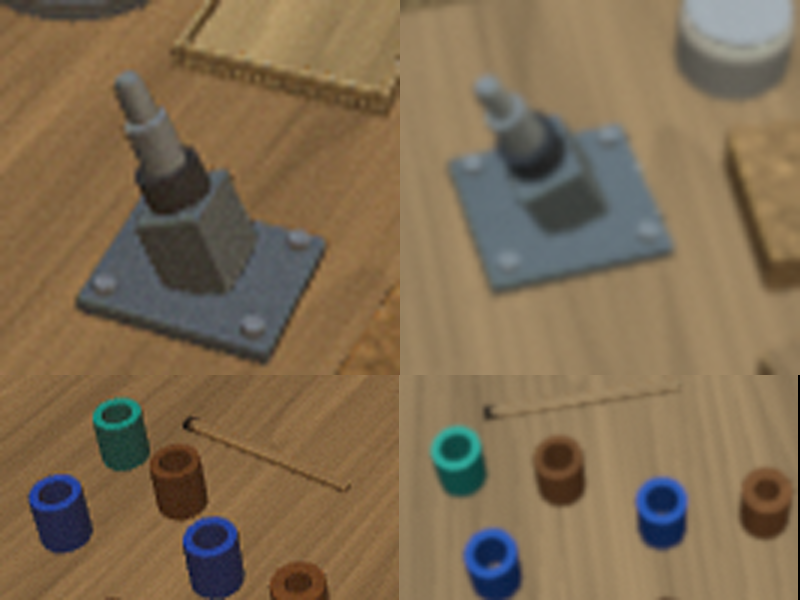

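```bash
python3 - <<'E'
from h import *
np.set_printoptions(suppress=True,precision=1)
S=load('scene','s0');D=load('side','s0')
s=lambda x,y:(310+(x-2)/5,170+(y-2)/5)
d=lambda x,y:(310+(x-402)/5,170+(y-2)/5)
print('scene');[print(onz(S,*s(*p),12)) for p in[(78,297),(268,352),(326,240),(128,205)]]
print('side');[print(onz(D,*d(*p),12)) for p in[(450,160),(617,118),(673,247),(495,284)]]
for n,p,q in[('tip',(126,79),(486,84)),('step',(146,122),(510,110)),('sh',(174,182),(535,148))]:
    print(n,*tri((S,*s(*p)),(D,*d(*q))))
# sleeves by mask: top-rim ellipse
for n,I in(('scene',S),('side',D)):
    hsv=cv2.cvtColor(I['img'],cv2.COLOR_RGB2HSV)
    for c in((469.7,-224.1,25),(631.7,-277.5,25)):
        u,v=proj(I,c).astype(int);print(n,(u,v),hsv[v-12:v+16:3,u].tolist())
E
```

```text
scene
[615.3 -46.2  12. ]
[721.8 -35.   12. ]
[711.5  61.6  12. ]
[601.5  35.2  12. ]
side
[602.4  48.7  12. ]
[707.4  65.7  12. ]
[718.6 -36.6  12. ]
[613.2 -46.7  12. ]
tip [615.7   5.2 123.1] [0.11, 0.11]
step [628.9   3.2 101.6] [0.1, 0.1]
sh [644.5   5.7  65.2] [0.63, 0.63]
scene (np.int64(239), np.int64(247)) [[12, 164, 109], [12, 206, 62], [12, 169, 68], [12, 181, 89], [12, 167, 67], [13, 169, 68], [13, 174, 69], [11, 170, 69], [14, 212, 65], [16, 132, 137]]
scene (np.int64(280), np.int64(287)) [[13, 174, 107], [12, 170, 78], [12, 178, 73], [12, 170, 90], [13, 181, 111], [12, 174, 72], [12, 180, 75], [12, 182, 73], [13, 196, 73], [13, 181, 76]]
side (np.int64(284), np.int64(286)) [[17, 102, 143], [13, 149, 101], [13, 167, 67], [13, 160, 67], [13, 158, 87], [13, 152, 99], [13, 168, 70], [13, 170, 69], [16, 117, 100], [18, 96, 152]]
side (np.int64(352), np.int64(296)) [[17, 96, 152], [14, 146, 122], [13, 163, 83], [13, 165, 74], [13, 159, 90], [14, 145, 127], [13, 163, 75], [13, 169, 74], [13, 152, 77], [18, 96, 146]]
```

```bash
cat >> h.py <<'E'
def go(x,y,z,yaw=None):
    s=sensors.sense();a=s['ee_rot'][2];e=np.array([x,y,z])-s['ee_pos']
    X=np.array([np.cos(a),np.sin(a),0]);Y=np.array([np.sin(a),-np.cos(a),0])
    t=0 if yaw is None else -((yaw-a+np.pi)%(2*np.pi)-np.pi)/np.pi
    print('row shift/turn',np.round([e@X/1000,e@Y/1000,-e[2]/1000,t],4),'t',round(s['t'],2))
E
python3 -c "
from h import *
go(590,5,260,3.262)"
```

```text
row shift/turn [-0.5455 -0.3994 -0.0156 -0.1602] t 0.15
```

Call:
move_arm([
  [[1, -0.5455, -0.4, -0.016, -0.16], [1, -0.5455, -0.4, -0.016, -0.16], [1, -0.5455, -0.4, -0.016, -0.16], [1, -0.5455, -0.4, -0.016, -0.16], [1, -0.5455, -0.4, -0.016, -0.16], [1, -0.5455, -0.4, -0.016, -0.16], [1, -0.5455, -0.4, -0.016, -0.16], [1, -0.5455, -0.4, -0.016, -0.16]],
])

```text
t: 1.15
ee_pos: [495.6, 156.4, 257.0]
ee_rot: [3.141, 0.0, -3.022]
force: [0.7, 0.5, 0.0]
finger_gap: 86.0
finger_force: 0.0
```

```bash
python3 -c "
from h import *
print(sensors.sense()['ee_pos'],sensors.sense()['ee_rot'],sensors.sense()['joint_positions']);go(590,5,260,3.262)"
```

```text
[495.63264784 156.43876085 257.00707407] [ 3.14141518e+00  1.35247596e-04 -3.02165935e+00] [ 1.81224770e-01  8.34109802e-02 -2.34691057e-01  1.25254842e+00
  1.68855993e-04  6.12914673e-02]
row shift/turn [-0.0756 -0.1616 -0.003  -0.0002] t 1.15
```

Call:
move_arm([
  [[0.7, -0.0756, -0.161, -0.003, 0], [0.7, -0.0756, -0.161, -0.003, 0], [0.7, -0.0756, -0.161, -0.003, 0], [0.7, -0.0756, -0.161, -0.003, 0], [0.7, -0.0756, -0.161, -0.003, 0], [0.7, -0.0756, -0.161, -0.003, 0], [0.7, -0.0756, -0.161, -0.003, 0], [0.7, -0.0756, -0.161, -0.003, 0]],
])

```text
t: 2.15
ee_pos: [589.0, 8.3, 260.2]
ee_rot: [-3.142, 0.0, -3.02]
force: [-0.3, -0.1, 0.2]
finger_gap: 59.9
finger_force: 0.0
```

```bash
python3 -c "
from h import *
snap('wrist','p1');snap('scene','p1');snap('side','p1')
go(470,-225,220,3.262)"
```

```text
row shift/turn [ 0.1463 -0.2168  0.0402 -0.    ] t 2.3
```

View pics/p1_wrist.png

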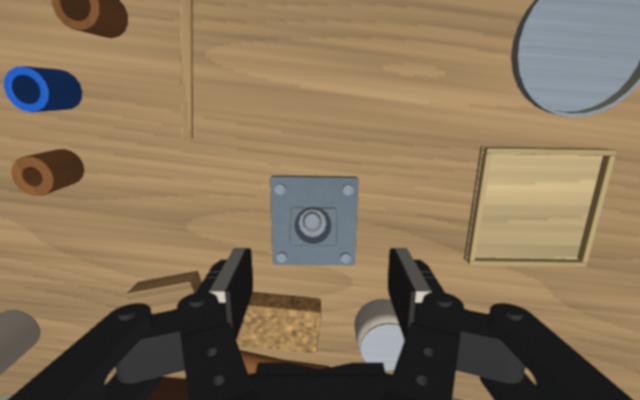

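```bash
python3 - <<'E'
from h import *
np.set_printoptions(suppress=True,precision=1)
a=cv2.imread('pics/p1_wrist.png');W=load('wrist','p1')
c=cv2.resize(a[170:270,264:364],(600,600),interpolation=cv2.INTER_CUBIC)
hsv=cv2.cvtColor(c,cv2.COLOR_BGR2HSV);cv2.imwrite('pics/c1.png',c)
h=cv2.cvtColor(a,cv2.COLOR_BGR2HSV)
m=((h[...,0]>90)&(h[...,0]<125)).astype(np.uint8)
n,l,st,ce=cv2.connectedComponentsWithStats(m);k=l[260,300] 
print(st[k])
ct=max(cv2.findContours((l==k).astype(np.uint8),0,1)[0],key=cv2.contourArea)
q=cv2.boxPoints(cv2.minAreaRect(ct));print(q)
P=np.array([onz(W,*p,12) for p in q]);print(P,P.mean(0),np.linalg.norm(np.diff(P,axis=0),axis=1))
for i in range(4):
  e=P[(i+1)%4]-P[i];print(np.degrees(np.arctan2(e[1],e[0])))
# tray rim outer corners z=18
T=[onz(W,*p,18) for p in[(482,147),(614,151),(589,265),(465,264)]];print('tray',np.array(T),np.mean(T,0))
E
```

```text
[ 272  177   86   88 7087]
[[270.8 262.9]
 [272.  176.3]
 [357.1 177.5]
 [355.8 264.2]]
[[719.4 -35.6  12. ]
 [612.  -42.8  12. ]
 [601.8  51.8  12. ]
 [708.5  66.7  12. ]] [660.4  10.   12. ] [107.7  95.2 107.7]
-176.13350786576086
96.12366722660573
7.929765780577108
-83.92671349448077
tray [[550.9 178.9  18. ]
 [537.9 321.   18. ]
 [672.7 341.1  18. ]
 [689.4 194.4  18. ]] [612.7 258.9  18. ]
```

View pics/c1.png

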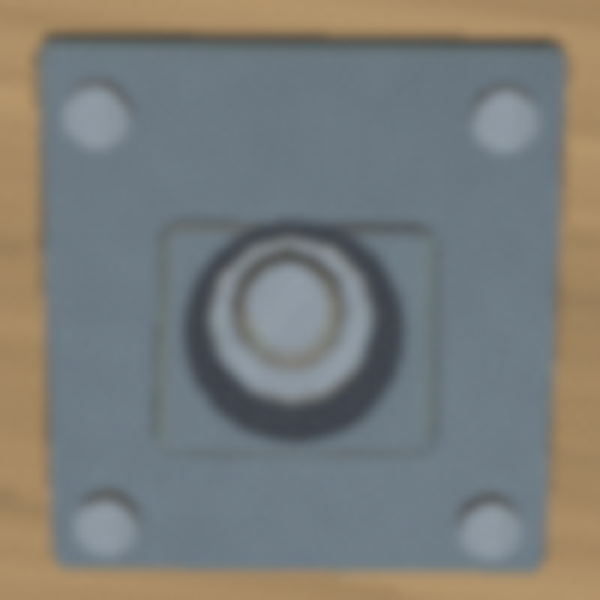

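```bash
python3 - <<'E'
from h import *
np.set_printoptions(suppress=True,precision=1)
W=load('wrist','p1');f=lambda x,y:(264+(x-2.5)/6,170+(y-2.5)/6)
for p,z in(((288,308),125.75),((292,320),102.2),((294.5,330),75)):print(onz(W,*f(*p),z))
P=np.array([onz(W,*f(*p),12) for p in((45,38),(565,45),(545,568),(62,566))]);print(P,P.mean(0))
T=W['extrinsics'];print(-T[:3,:3].T@T[:3,3])
S=load('scene','s0');D=load('side','s0')
s=lambda x,y:(310+(x-2)/5,170+(y-2)/5);d=lambda x,y:(310+(x-402)/5,170+(y-2)/5)
print(tri((S,*s(126,79)),(D,*d(486,84)),(W,*f(288,308))))
print([onz(S,*s(126,79),125.75),onz(D,*d(486,84),125.75)])
E
```

```text
[616.3   4.9 125.8]
[627.    6.2 102.2]
[639.2   7.4  75. ]
[[611.7 -43.9  12. ]
 [601.3  52.5  12. ]
 [708.8  65.   12. ]
 [720.2 -31.7  12. ]] [660.5  10.5  12. ]
[515.7  -0.2 389.9]
(array([616.2,   4.7, 123.8]), [0.18, 0.63, 0.79])
[array([617.4,   2.1, 125.8]), array([615.3,   2.7, 125.8])]
```

```bash
python3 -c "
from h import *
go(435,-225,200,3.26)"
```

```text
row shift/turn [ 0.1811 -0.2126  0.0602  0.0006] t 2.3
```

Call:
move_arm([
  [[0.7, 0.181, -0.2125, 0.03, 0], [0.7, 0.181, -0.2125, 0.06, 0], [0.7, 0.181, -0.2125, 0.06, 0], [0.7, 0.181, -0.2125, 0.06, 0], [0.7, 0.181, -0.2125, 0.06, 0], [0.7, 0.181, -0.2125, 0.06, 0], [0.7, 0.181, -0.2125, 0.06, 0], [0.7, 0.181, -0.2125, 0.06, 0]],
])

```text
t: 3.3
ee_pos: [435.9, -224.5, 200.6]
ee_rot: [-3.141, 0.001, -3.02]
force: [-0.6, 0.3, 0.1]
finger_gap: 59.3
finger_force: 0.0
```

```bash
python3 - <<'E'
from h import *
np.set_printoptions(suppress=True,precision=1)
snap('wrist','q1')
a=cv2.imread('pics/q1_wrist.png')
cv2.imwrite('pics/c2.png',a)
W=load('wrist','q1');print(sensors.sense()['ee_pos'],proj(W,(470,-224,50)),proj(W,(470,-224,0)))
g=cv2.cvtColor(a,cv2.COLOR_BGR2HSV)
m=((g[...,0]<14)&(g[...,1]>125)).astype(np.uint8)
for c in cv2.findContours(m,0,1)[0]:
    if cv2.contourArea(c)>400: print(cv2.boundingRect(c),cv2.contourArea(c))
E
```

```text
[ 435.9 -224.4  200.5] [315.6 222. ] [316.3 204. ]
(237, 321, 32, 53) 910.5
(124, 238, 54, 69) 1870.5
(297, 185, 42, 54) 891.0
```

View pics/c2.png

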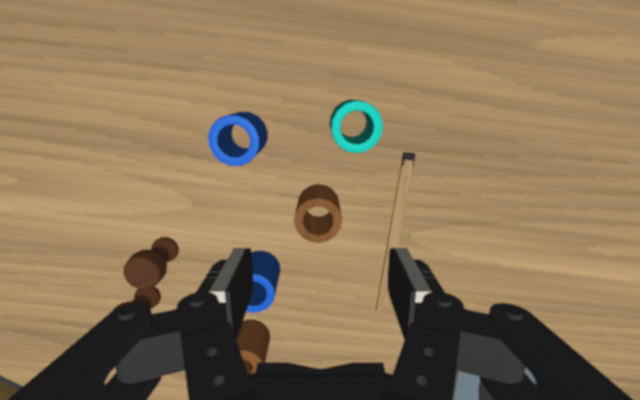

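```bash
python3 - <<'E'
from h import *
np.set_printoptions(suppress=True,precision=1)
a=cv2.imread('pics/q1_wrist.png');W=load('wrist','q1');S=load('scene','s0');D=load('side','s0')
g=cv2.cvtColor(a,cv2.COLOR_BGR2HSV)
sub=g[180:250,290:350];m=((sub[...,1]>120)&(sub[...,2]>88)&(sub[...,0]<16)).astype(np.uint8)
c=max(cv2.findContours(m,0,1)[0],key=cv2.contourArea);h=cv2.convexHull(c)
e=cv2.fitEllipse(h);u,v=e[0][0]+290,e[0][1]+180;print(u,v,e[1:],sub[20:60:3,28,2])
print(onz(W,u,v,50));print(tri((W,u,v),(S,239.3,240.3),(D,283,281.7)))
go(470,-224,120);
E
```

```text
317.6301784515381 219.55569076538086 ((44.81242370605469, 47.739646911621094), 92.88533020019531) [132 134 148 175 176 161  75  73  74  74  75  76 126 133]
[ 467.6 -222.5   50. ]
(array([ 469.4, -221.3,   46.1]), [1.1, 2.08, 1.04])
row shift/turn [-0.  -0.   0.1  0. ] t 3.35
```

Call:
move_arm([
  [[0.7, -0.032, -0.002, 0.04, 0], [0.7, -0.032, -0.002, 0.09, 0], [0.7, -0.032, -0.002, 0.13, 0], [0.7, -0.032, -0.002, 0.16, 0], [0.7, -0.032, -0.002, 0.1775, 0], [0.7, -0.032, -0.002, 0.1775, 0], [0.45, -0.032, -0.002, 0.1775, 0], [0.3, -0.032, -0.002, 0.1775, 0]],
], squeeze=30)

```text
t: 4.35
ee_pos: [468.2, -223.7, 23.8]
ee_rot: [-3.14, 0.002, -3.021]
force: [0.8, 0.2, -0.4]
finger_gap: 41.2
finger_force: 30.4
```

```bash
python3 -c "
from h import *
s=sensors.sense();print(s['ee_pos'],s['finger_gap'],s['finger_force'])"
```

```text
[ 468.23273124 -223.73593607   23.79643852] 41.20169644044995 30.365420915186405
```

Call:
move_arm([
  [[0.3, 0, 0, -0.05, 0], [0.3, -0.01, 0.01, -0.105, 0], [0.3, -0.05, 0.06, -0.15, 0], [0.3, -0.09, 0.105, -0.166, 0], [0.3, -0.13, 0.15, -0.166, 0], [0.3, -0.16, 0.19, -0.166, 0], [0.3, -0.175, 0.208, -0.166, 0], [0.3, -0.175, 0.208, -0.166, 0]],
])

```text
t: 5.35
ee_pos: [616.4, 5.2, 188.9]
ee_rot: [-3.141, 0.0, -3.019]
force: [-0.3, -0.1, -1.1]
finger_gap: 41.3
finger_force: 30.9
```

```bash
sed -i "s/print('row/np.set_printoptions(suppress=True,precision=4);print('row/" h.py; python3 -c "
from h import *
W=snap('wrist','w3');snap('scene','w3')
s=sensors.sense();print(s['ee_pos'],s['finger_gap'],s['finger_force'],s['force'])
go(616.8,4,165,3.262)
a=cv2.imread('pics/w3_wrist.png')[150:350,220:420];b=cv2.imread('pics/w3_scene.png')[130:230,280:380]
cv2.imwrite('pics/c3.png',np.hstack([cv2.resize(a,(400,400)),cv2.resize(b,(400,400),interpolation=2)]))
"
```

```text
[615.2285722    3.38890101 188.51936125] 41.40566038416508 30.88491490110755 [-0.61681663 -0.16367952 -0.57513596]
row shift/turn [-0.0016  0.0004  0.0235 -0.0003] t 5.45
```

View pics/c3.png

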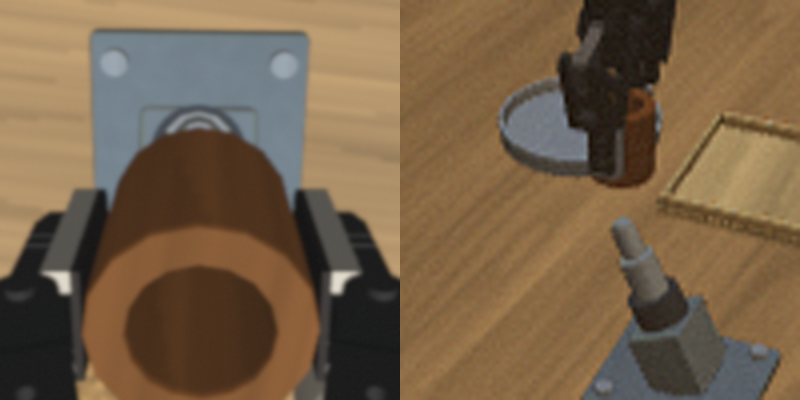

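Call:
move_arm([
  [[0.3, -0.0016, 0.0005, 0.012, 0], [0.3, -0.0016, 0.0005, 0.0235, 0], [0.3, -0.0016, 0.0005, 0.0285, 0], [0.3, -0.0016, 0.0005, 0.034, 0], [0.3, -0.003, 0.0005, 0.04, 0], [0.3, -0.0042, 0.0005, 0.0445, 0], [0.3, -0.0052, 0.0005, 0.0483, 0], [0.3, -0.0052, 0.0005, 0.0483, 0]],
])

```text
t: 6.45
ee_pos: [620.9, 5.4, 139.9]
ee_rot: [3.141, -0.001, -3.022]
force: [-0.4, 0.8, -0.7]
finger_gap: 41.4
finger_force: 30.9
```

```bash
python3 -c "
from h import *
s=sensors.sense();print(s['ee_pos'],s['finger_gap'],s['finger_force'],s['force'])
go(609.5,3.3,126.7)"
```

```text
[620.92124129   5.35518019 139.91350167] 41.38978591239355 30.881473179906607 [-0.38177497  0.78130065 -0.67742288]
row shift/turn [ 0.0116 -0.0007  0.0132  0.    ] t 6.45
```

Call:
move_arm([
  [[0.3, 0.0015, -0.0005, 0.003, 0], [0.3, 0.003, -0.0005, 0.006, 0], [0.3, 0.005, -0.0005, 0.009, 0], [0.3, 0.007, -0.0005, 0.011, 0], [0.3, 0.009, -0.0005, 0.013, 0], [0.3, 0.0105, -0.0005, 0.0132, 0], [0.3, 0.012, -0.0005, 0.0132, 0], [0.3, 0.012, -0.0005, 0.0132, 0]],
])

```text
t: 7.45
ee_pos: [615.5, 4.0, 130.3]
ee_rot: [3.141, 0.014, -3.021]
force: [9.2, 3.2, 2.0]
finger_gap: 41.1
finger_force: 30.0
```

```bash
python3 -c "
from h import *
snap('wrist','w4');snap('scene','w4')
s=sensors.sense();print(s['ee_pos'],s['finger_gap'],s['finger_force'],s['force'],s['ft_torque'])
a=cv2.imread('pics/w4_wrist.png')[150:350,220:420];b=cv2.imread('pics/w4_scene.png')[130:230,280:380]
cv2.imwrite('pics/c4.png',np.hstack([cv2.resize(a,(400,400)),cv2.resize(b,(400,400),interpolation=2)]))
"
```

```text
[615.56150507   4.01699919 130.27865327] 41.01100995339652 30.045831631869078 [10.73350557  2.54017198  2.60276515] [ 0.64316246 -2.18506515  0.02169011]
```

View pics/c4.png

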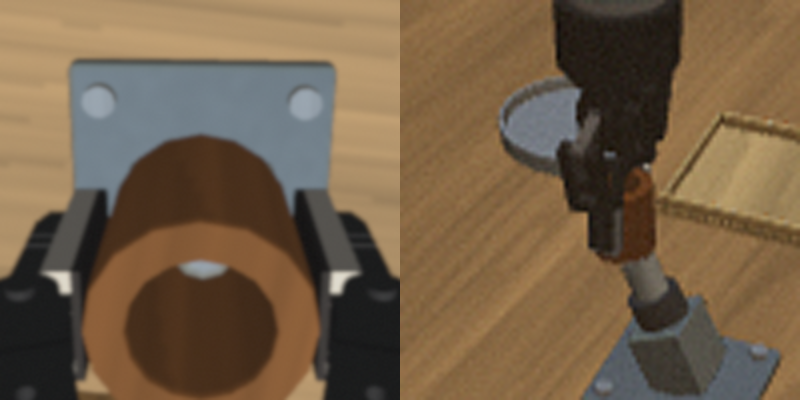

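Call:
move_arm([
  [[0.3, -0.006, 0, 0, 0], [0.53, -0.006, 0, 0, 0], [0.54, -0.006, 0, 0, 0], [0.54, -0.004, 0, 0.002, 0], [0.54, -0.002, 0, 0.004, 0], [0.54, -0.002, 0, 0.006, 0], [0.54, -0.002, 0, 0.006, 0], [0.54, -0.002, 0, 0.006, 0]],
], squeeze=20)

```text
t: 8.55
ee_pos: [611.3, 3.5, 121.1]
ee_rot: [-3.142, 0.0, -3.022]
force: [-0.1, 0.3, 0.5]
finger_gap: 46.2
finger_force: 0.0
```

```bash
python3 -c "
from h import *
snap('wrist','w5');snap('scene','w5')
s=sensors.sense();print(s['ee_pos'],s['finger_gap'],s['finger_force'],s['force'],s['ft_torque'])
a=cv2.imread('pics/w5_wrist.png')[150:350,220:420];b=cv2.imread('pics/w5_scene.png')[150:220,300:370]
cv2.imwrite('pics/c5.png',np.hstack([cv2.resize(a,(400,400)),cv2.resize(b,(400,400),interpolation=2)]))
"
```

```text
[611.32030698   3.54696218 121.18189612] 46.128912125177024 0.0 [ 0.00444279  0.0312474  -0.24312927] [ 0.00126836 -0.01865006  0.01201621]
```

View pics/c5.png

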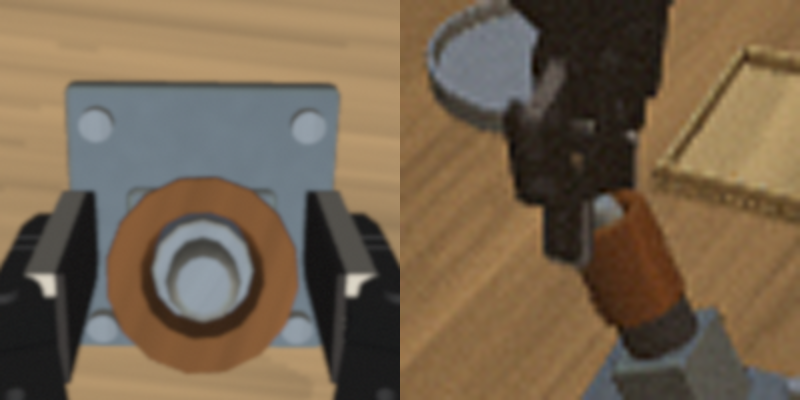

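Call:
move_arm([
  [[0.54, -0.005, 0, 0.007, 0], [0.54, -0.01, 0, 0.014, 0], [0.54, -0.0152, 0, 0.022, 0], [0.54, -0.0152, 0, 0.022, 0], [0.3, -0.0152, 0, 0.022, 0], [0.3, -0.0152, 0, 0.022, 0], [0.3, -0.017, 0, 0.026, 0], [0.3, -0.017, 0, 0.026, 0]],
], squeeze=30)

```text
t: 9.65
ee_pos: [626.8, 5.4, 98.6]
ee_rot: [-3.141, -0.002, -3.022]
force: [-10.7, -1.6, 18.4]
finger_gap: 40.8
finger_force: 32.0
```

```bash
python3 -c "
from h import *
np.set_printoptions(suppress=True,precision=2)
S=load('scene','w5')
u=np.array([.993,.118,0]);ax=-.4226*u+np.array([0,0,.9063]);sh=np.array([639.7,6.8,75])
for h in(50,56,76,80):print(h,proj(S,sh+h*ax))
s=sensors.sense();print(s['ee_pos'],s['finger_gap'],s['finger_force'],s['force'],s['ft_torque'])
# tray/dish from earlier views
W=load('wrist','p1')
print('dish rim ctr',*[onz(load(n,'s0'),*p,18) for n,p in(('scene',(325,160.5)),('side',(261,161)))])
print(onz(W,513,55,18))
go(600,0,180)
"
```

```text
50 [335.63 186.82]
56 [334.73 184.89]
76 [331.71 178.4 ]
80 [331.1  177.09]
[626.81   5.42  98.59] 40.824873918844865 31.996676651760936 [-10.7   -1.59  18.36] [-0.05  2.07  0.01]
dish rim ctr [447.79 246.16  18.  ] [440.69 245.11  18.  ]
[457.55 186.12  18.  ]
row shift/turn [ 0.0273 -0.0022 -0.0814  0.    ] t 9.65
```

Call:
move_arm([
  [[0.3, 0.007, 0, -0.015, 0], [0.3, 0.0155, 0, -0.0335, 0], [0.3, 0.0245, 0, -0.0525, 0], [0.3, 0.0325, 0, -0.07, 0], [0.3, 0.034, 0.02, -0.075, 0], [0.3, 0.026, 0.08, -0.075, 0], [0.3, 0.01, 0.14, -0.07, 0], [0.3, 0, 0.2, -0.05, 0]],
])

```text
t: 10.65
ee_pos: [605.2, 205.8, 146.9]
ee_rot: [3.141, 0.004, -3.022]
force: [0.0, 0.4, -0.7]
finger_gap: 40.6
finger_force: 30.6
```

```bash
python3 -c "
from h import *
s=sensors.sense();print(s['ee_pos'],s['finger_gap'],s['finger_force'],s['force'],s['ft_torque'])
snap('wrist','w6');snap('scene','w6');snap('side','w6')
go(600,257,41)
a=cv2.imread('pics/w6_wrist.png')[100:400,120:520];b=cv2.imread('pics/w6_scene.png')[80:230,270:470]
cv2.imwrite('pics/c6.png',np.hstack([a,cv2.resize(b,(400,300),interpolation=2)]))
"
```

```text
[605.20595054 205.82178496 146.90860835] 40.599016420603995 30.642439741641283 [ 0.00207697  0.41899888 -0.71681586] [-0.02504951 -0.06282672  0.02349856]
row shift/turn [-0.0043  0.0507  0.1028  0.    ] t 10.8
```

View pics/c6.png

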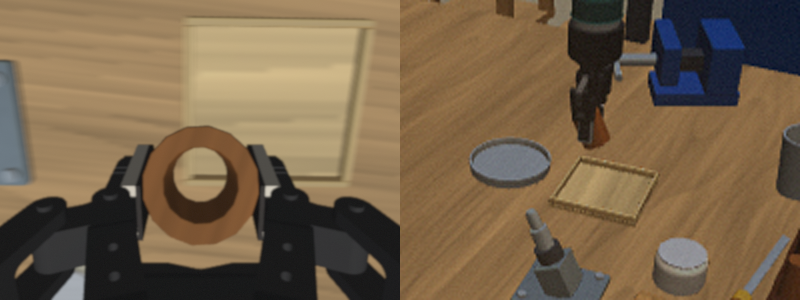

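Call:
move_arm([
  [[0.3, -0.0043, 0.0505, 0.03, 0], [0.3, -0.0043, 0.0505, 0.07, 0], [0.3, -0.0043, 0.0505, 0.095, 0], [0.3, -0.0043, 0.0505, 0.103, 0], [0.3, -0.0043, 0.0505, 0.106, 0], [0.3, -0.0043, 0.0505, 0.106, 0], [0.55, -0.0043, 0.0505, 0.106, 0], [0.65, -0.0043, 0.0505, 0.106, 0]],
])

```text
t: 11.8
ee_pos: [603.1, 253.6, 40.7]
ee_rot: [3.141, 0.002, -3.022]
force: [0.1, -0.2, -0.0]
finger_gap: 55.7
finger_force: 0.0
```

```bash
python3 - <<'E'
from h import *
np.set_printoptions(suppress=True,precision=2)
s=sensors.sense();print(s['ee_pos'],s['finger_gap'],s['finger_force'],s['force'])
W=snap('wrist','w7');g=cv2.cvtColor(W['img'],cv2.COLOR_RGB2HSV)
m=((g[...,1]>120)&(g[...,2]>60)&(g[...,0]<14)).astype(np.uint8)
for c in cv2.findContours(m,0,1)[0]:
    if cv2.contourArea(c)>800: e=cv2.minEnclosingCircle(c);print(cv2.boundingRect(c),cv2.contourArea(c),e)
print('exp upright top',proj(W,(614,258,56)))
E
```

```text
[603.12 253.55  40.68] 55.69785298182866 0.0 [ 0.14 -0.19 -0.03]
(280, 239, 96, 129) 6612.0 ((321.37725830078125, 303.9946594238281), 65.1510238647461)
exp upright top [327.24 321.98]
```

Call:
move_arm([
  [[0.7, 0, 0, -0.01, 0], [0.7, 0, 0, -0.03, 0], [0.7, 0, 0, -0.06, 0], [0.7, 0, 0, -0.1, 0], [0.7, 0.03, 0, -0.13, 0], [0.7, 0.05, 0, -0.16, 0], [0.7, 0.05, 0, -0.16, 0], [0.7, 0.05, 0, -0.16, 0]],
])

```text
t: 12.85
ee_pos: [553.1, 247.5, 200.3]
ee_rot: [3.141, 0.002, -3.022]
force: [0.8, -0.3, -0.1]
finger_gap: 59.6
finger_force: 0.0
```

```bash
cat >> h.py <<'E'
def ring(W,box,z,S=120,V=95):
    x0,y0,x1,y1=box;g=cv2.cvtColor(W['img'],cv2.COLOR_RGB2HSV)[y0:y1,x0:x1]
    m=((g[...,1]>S)&(g[...,2]>V)&(g[...,0]<16)).astype(np.uint8)
    c=max(cv2.findContours(m,0,1)[0],key=cv2.contourArea);e=cv2.fitEllipse(cv2.convexHull(c))
    u,v=e[0][0]+x0,e[0][1]+y0;print('ring',round(u,1),round(v,1),np.round(e[1],1),onz(W,u,v,z));return u,v
E
python3 - <<'E'
from h import *
np.set_printoptions(suppress=True,precision=1)
s=sensors.sense();print(s['ee_pos'])
W=snap('wrist','w8');S=snap('scene','w8');D=snap('side','w8')
for n,I in(('W',W),('S',S),('D',D)):
    g=cv2.cvtColor(I['img'],cv2.COLOR_RGB2HSV)
    m=((g[...,1]>120)&(g[...,2]>50)&(g[...,0]<14)).astype(np.uint8)
    p=proj(I,(616,256,31));print(n,p,proj(I,(616,256,56)),proj(I,(616,256,6)))
    for c in cv2.findContours(m,0,1)[0]:
        if cv2.contourArea(c)>100 and np.linalg.norm(c.reshape(-1,2).mean(0)-p)<60: print(cv2.boundingRect(c),cv2.contourArea(c))
    if n=='W': q=proj(I,(616,256,40)).astype(int);ring(I,(q[0]-60,q[1]-60,q[0]+60,q[1]+60),56)
E
```

```text
[553.1 247.5 200.3]
W [320.7 244.2] [320.8 256.3] [320.7 233.7]
(304, 221, 41, 58) 1173.5
ring 323.2 259.5 [41.5 46. ] [618.8 258.5  56. ]
S [372.5 169. ] [373.  162.3] [371.9 175.6]
(368, 160, 13, 19) 180.5
D [313.9 149.8] [313.8 144. ] [314.  155.5]
```

Call:
move_arm([
  [[0.7, 0.02, -0.525, 0, 0], [0.7, 0.02, -0.525, 0, 0], [0.7, 0.02, -0.525, 0, 0], [0.7, 0.02, -0.525, 0, 0], [0.7, 0.02, -0.525, 0, 0], [0.7, 0.02, -0.525, 0, 0], [0.7, 0.02, -0.525, 0, 0], [0.7, 0.02, -0.525, 0, 0]],
])

```text
t: 14.0
ee_pos: [593.2, -253.1, 198.2]
ee_rot: [3.14, -0.001, -3.022]
force: [0.4, 0.6, -0.9]
finger_gap: 59.7
finger_force: 0.0
```

```bash
python3 -c "
from h import *
print(sensors.sense()['ee_pos']);go(597,-277,200)"
```

```text
[ 593.21307963 -253.13949856  198.18460193]
row shift/turn [-0.0009 -0.0241 -0.0018  0.    ] t 14.0
```

Call:
move_arm([
  [[0.7, 0, 0, 0, 0], [0.7, 0, 0, 0, 0], [0.7, 0, 0, 0, 0], [0.7, 0, 0, 0, 0], [0.7, 0, 0, 0, 0], [0.7, 0, 0, 0, 0], [0.7, 0, 0, 0, 0], [0.7, 0, 0, 0, 0]],
])

```text
t: 15.0
ee_pos: [593.5, -250.9, 199.6]
ee_rot: [-3.142, 0.0, -3.022]
force: [-0.5, 0.2, 0.3]
finger_gap: 59.9
finger_force: 0.0
```

```bash
python3 - <<'E'
from h import *
W=snap('wrist','w9');S=load('scene','s0');D=load('side','s0')
print(sensors.sense()['ee_pos'])
q=proj(W,(631,-277,35)).astype(int);b=(q[0]-45,q[1]-45,q[0]+45,q[1]+45);print(q)
for V in(88,100):u,v=ring(W,b,50,V=V)
g=cv2.cvtColor(W['img'],cv2.COLOR_RGB2HSV);c,r0=int(round(u)),int(round(v))
print(g[r0-40:r0+32:3,c,2],g[r0,c-32:c+33:3,2])
# top centres in fixed views from crop c0: scene (297,585) -> ; side (767,487)
print(tri((W,u,v),(S,180+297/3,212+(583-375)/3),(D,230+(767-399)/3,255+(489-375)/3)))
p=onz(W,u,v,50);go(p[0],p[1],23.5)
E
```

```text
[ 593.47222709 -250.96567516  199.56306051]
[286 216]
ring 283.4 222.0 [45.1 48.2] [ 630.37335903 -278.00721683   50.        ]
ring 283.3 222.3 [44.4 48.1] [ 630.67176017 -278.06731998   50.        ]
[177 169  80  78  81  81  97 137 141 143 156  95  81  81  81  80  77  85
 134 141 147 158 156 155] [162 163 163 137 145 147 149 103  77  79  80  80  74  72  71 135 141 139
 139 144 170 170]
(array([ 631.65747822, -278.52962265,   46.97133478]), [0.33, 0.34, 0.58])
row shift/turn [-0.0337 -0.0314  0.1761  0.    ] t 15.05
```

Call:
move_arm([
  [[0.7, -0.015, -0.0314, 0.02, 0], [0.7, -0.0337, -0.0314, 0.07, 0], [0.7, -0.0337, -0.0314, 0.12, 0], [0.7, -0.0337, -0.0314, 0.155, 0], [0.7, -0.0337, -0.0314, 0.176, 0], [0.7, -0.0337, -0.0314, 0.176, 0], [0.45, -0.0337, -0.0314, 0.176, 0], [0.3, -0.0337, -0.0314, 0.176, 0]],
], squeeze=30)

```text
t: 16.05
ee_pos: [632.3, -279.0, 25.9]
ee_rot: [-3.139, 0.003, -3.022]
force: [0.0, 0.3, -0.8]
finger_gap: 40.9
finger_force: 30.3
```

```bash
python3 -c "
from h import *
s=sensors.sense();print(s['ee_pos'],s['finger_gap'],s['finger_force'])
go(616.5,4.3,190,3.262)"
```

```text
[ 632.31206775 -278.95376207   25.85187551] 40.9169242154072 30.329222101718187
row shift/turn [-0.0182  0.2831 -0.1641 -0.0002] t 16.05
```

Call:
move_arm([
  [[0.3, 0, 0, -0.05, 0], [0.3, 0, 0.005, -0.105, 0], [0.3, -0.003, 0.06, -0.155, 0], [0.3, -0.006, 0.115, -0.165, 0], [0.3, -0.01, 0.17, -0.165, 0], [0.3, -0.015, 0.225, -0.165, 0], [0.3, -0.02, 0.275, -0.165, 0], [0.3, -0.02, 0.283, -0.165, 0]],
])

```text
t: 17.05
ee_pos: [616.6, 8.3, 189.9]
ee_rot: [3.142, 0.002, -3.018]
force: [0.0, -0.9, -1.0]
finger_gap: 41.1
finger_force: 30.8
```

```bash
python3 - <<'E'
from h import *
W=snap('wrist','wa');s=sensors.sense();print(s['ee_pos'],s['finger_gap'],s['finger_force'])
W=snap('wrist','wa');s=sensors.sense();print(s['ee_pos'])
# sleeve top centre vs TCP at known height
q=proj(W,s['ee_pos']+[0,0,24]).astype(int);u,v=ring(W,(q[0]-75,q[1]-50,q[0]+75,399),s['ee_pos'][2]-26+50)
w5=load('wrist','w3');print('prev');ring(w5,(250,200,395,399),188.5-23.8+50)
go(618,4.3,164.6,3.262)
E
```

```text
[616.69280632   7.66502587 189.79365818] 40.78021943577721 30.805494552478194
[616.93371978   6.11182636 189.60662201]
ring 320.0 306.7 [101.6 116.8] [615.37258582   7.81564643 213.60662201]
prev
ring 319.8 313.1 [102.2 118.1] [616.35412556   5.49886029 214.7       ]
row shift/turn [-0.0008 -0.0019  0.025   0.0004] t 17.15
```

Call:
move_arm([
  [[0.3, 0, 0, 0.012, 0], [0.3, 0, 0, 0.0235, 0], [0.3, 0, 0, 0.0295, 0], [0.3, 0, 0, 0.034, 0], [0.3, -0.001, 0, 0.039, 0], [0.3, -0.0025, 0, 0.0435, 0], [0.3, -0.0038, 0, 0.047, 0], [0.3, -0.0042, 0, 0.0486, 0]],
])

```text
t: 18.15
ee_pos: [620.6, 5.7, 139.7]
ee_rot: [-3.141, -0.001, -3.022]
force: [-1.0, -0.5, 0.3]
finger_gap: 40.7
finger_force: 30.8
```

```bash
python3 -c "
from h import *
np.set_printoptions(suppress=True,precision=2)
snap('scene','wb');s=sensors.sense();print(s['ee_pos'],s['finger_gap'],s['force'],s['ft_torque'])"
```

```text
[620.55   5.73 139.52] 40.91886076143107 [-0.63 -0.74 -1.4 ] [-0.08  0.11  0.02]
```

Call:
move_arm([
  [[0.3, -0.001, 0, 0.002, 0], [0.53, -0.001, 0, 0.002, 0], [0.54, -0.001, 0, 0.002, 0], [0.54, -0.001, 0, 0.002, 0], [0.54, 0.001, 0, 0.006, 0], [0.54, 0.004, 0, 0.01, 0], [0.54, 0.0065, 0, 0.0155, 0], [0.54, 0.0065, 0, 0.0155, 0]],
])

```text
t: 19.2
ee_pos: [613.4, 5.1, 123.5]
ee_rot: [3.141, -0.002, -3.022]
force: [-0.2, -0.1, 0.1]
finger_gap: 45.9
finger_force: 0.0
```

```bash
python3 - <<'E'
from h import *
np.set_printoptions(suppress=True,precision=2)
s=sensors.sense();print(s['ee_pos'],s['finger_gap'],s['force'],s['ft_torque'])
u=np.array([.993,.118,0]);ax=-.4226*u+np.array([0,0,.9063]);sh=np.array([639.7,6.8,75])
for n in('wrist','scene','side'):
    I=snap(n,'wc');p=proj(I,sh+80*ax);q=proj(I,sh+30*ax);m0=proj(I,sh+55*ax);print(n,'exp top',p,'bot',q,'mid',m0)
    g=cv2.cvtColor(I['img'],cv2.COLOR_RGB2HSV)
    m=((g[...,1]>120)&(g[...,2]>45)&(g[...,0]<15)).astype(np.uint8)
    for c in cv2.findContours(m,0,1)[0]:
        if cv2.contourArea(c)>60 and np.linalg.norm(c.reshape(-1,2).mean(0)-m0)<60: print(cv2.boundingRect(c),cv2.contourArea(c),[np.round(x,1) for x in cv2.minAreaRect(c)])
W=load('wrist','wc');p=proj(W,sh+80*ax).astype(int);ring(W,(p[0]-70,max(p[1]-70,0),p[0]+70,min(399,p[1]+70)),75+80*.906)
E
```

```text
[613.43   5.05 123.5 ] 45.872982338771706 [-0.21 -0.09  0.13] [-0.06 -0.02 -0.02]
wrist exp top [315.2  291.23] bot [316.55 278.41] mid [315.99 283.73]
(258, 224, 122, 121) 10984.5 [array([318.2, 284.2]), array([118.1, 118.8]), np.float64(45.0)]
scene exp top [331.1  177.09] bot [338.58 193.17] mid [334.88 185.21]
(331, 175, 14, 23) 138.0 [array([339.1, 186.9]), array([11.8, 22.8]), np.float64(12.5)]
(368, 160, 14, 20) 197.5 [array([374.5, 169.5]), array([19., 13.]), np.float64(90.0)]
side exp top [323.47 181.19] bot [330.81 191.01] mid [327.21 186.19]
(316, 177, 9, 17) 75.5 [array([320., 185.]), array([16.,  8.]), np.float64(90.0)]
ring 317.9 284.4 [117.8 120.5] [603.37   3.43 147.48]
```

Call:
move_arm([
  [[0.3, 0, 0, 0, 0], [0.3, 0, 0, 0, 0], [0.3, -0.002, 0, 0.002, 0], [0.3, -0.004, 0, 0.005, 0], [0.3, -0.005, 0, 0.008, 0], [0.3, -0.005, 0, 0.008, 0], [0.3, -0.005, 0, 0.008, 0], [0.3, -0.005, 0, 0.008, 0]],
], squeeze=30)

```text
t: 20.35
ee_pos: [617.6, 5.4, 121.3]
ee_rot: [-3.141, -0.003, -3.022]
force: [-14.1, -0.1, 27.0]
finger_gap: 41.7
finger_force: 27.0
```

```bash
python3 - <<'E'
from h import *
np.set_printoptions(suppress=True,precision=2)
s=sensors.sense();print(s['ee_pos'],s['finger_gap'],s['force'],s['ft_torque'])
u=np.array([.993,.118,0]);ax=-.4226*u+np.array([0,0,.9063]);sh=np.array([639.7,6.8,75])
W=snap('wrist','wd');p=proj(W,sh+80*ax).astype(int);print(p);ring(W,(p[0]-63,p[1]-70,p[0]+67,min(399,p[1]+70)),147.5)
for n in('scene','side'):
    I=snap(n,'wd');m0=proj(I,sh+55*ax);g=cv2.cvtColor(I['img'],cv2.COLOR_RGB2HSV);print(n,proj(I,sh+80*ax),proj(I,sh+30*ax))
    m=((g[...,1]>120)&(g[...,2]>45)&(g[...,0]<15)).astype(np.uint8)
    for c in cv2.findContours(m,0,1)[0]:
        if cv2.contourArea(c)>60 and np.linalg.norm(c.reshape(-1,2).mean(0)-m0)<30: print(cv2.boundingRect(c),[np.round(x,1) for x in cv2.minAreaRect(c)])
I=load('scene','w5');g=cv2.cvtColor(I['img'],cv2.COLOR_RGB2HSV);m=((g[...,1]>120)&(g[...,2]>45)&(g[...,0]<15)).astype(np.uint8);print('A home',proj(I,sh+50*ax),proj(I,sh))
for c in cv2.findContours(m,0,1)[0]:
    if cv2.contourArea(c)>60 and np.linalg.norm(c.reshape(-1,2).mean(0)-proj(I,sh+25*ax))<30: print(cv2.boundingRect(c),[np.round(x,1) for x in cv2.minAreaRect(c)])
E
```

```text
[617.57   5.42 121.33] 41.66619829262102 [-14.08  -0.14  27.01] [-0.09  2.96  0.05]
[315 283]
ring 319.8 276.9 [120.9 122.9] [603.37   3.97 147.5 ]
scene [331.1  177.09] [338.58 193.17]
(336, 176, 9, 22) [array([340.4, 186.7]), array([ 7.9, 21.1]), np.float64(3.4)]
side [323.47 181.19] [330.81 191.01]
(317, 177, 9, 19) [array([321., 186.]), array([18.,  8.]), np.float64(90.0)]
A home [335.63 186.82] [342.93 202.51]
(332, 183, 18, 25) [array([338.6, 194.9]), array([23.9, 15.9]), np.float64(66.8)]
```

Call:
move_arm([
  [[0.3, -0.002, 0, 0, 0], [0.3, -0.003, 0, 0, 0], [0.3, -0.003, 0, 0, 0], [0.3, 0.002, 0, -0.005, 0], [0.3, 0.01, 0, -0.022, 0], [0.3, 0.0175, 0, -0.038, 0], [0.3, 0.025, 0, -0.054, 0], [0.3, 0.03, 0, -0.065, 0]],
])

```text
t: 21.5
ee_pos: [589.3, 1.9, 182.8]
ee_rot: [-3.141, 0.001, -3.022]
force: [0.5, -0.7, 0.3]
finger_gap: 41.5
finger_force: 30.6
```

```bash
python3 -c "
from h import *
s=sensors.sense();print(s['ee_pos'],s['finger_gap'],s['finger_force'],s['force'])
go(410,215,180)"
```

```text
[589.30187504   1.94583879 182.769931  ] 41.53339495396819 30.600056760013103 [ 0.4613819  -0.74215724  0.294602  ]
row shift/turn [0.1525 0.233  0.0028 0.    ] t 21.5
```

Call:
move_arm([
  [[0.3, 0.03, 0.04, 0, 0], [0.3, 0.065, 0.09, 0, 0], [0.3, 0.1, 0.14, 0, 0], [0.3, 0.135, 0.19, 0, 0], [0.3, 0.165, 0.235, 0, 0], [0.3, 0.176, 0.251, 0, 0], [0.3, 0.176, 0.251, 0, 0], [0.3, 0.176, 0.251, 0, 0]],
])

```text
t: 22.5
ee_pos: [385.4, 229.9, 181.7]
ee_rot: [-3.141, 0.001, -3.022]
force: [0.3, -0.6, -0.9]
finger_gap: 41.1
finger_force: 30.7
```

```bash
python3 - <<'E'
from h import *
np.set_printoptions(suppress=True,precision=1)
W=snap('wrist','we');s=sensors.sense();print(s['ee_pos'],s['finger_gap'])
g=cv2.cvtColor(W['img'],cv2.COLOR_RGB2HSV);q=proj(W,(444,248,6)).astype(int);print(q,g[q[1]-60:q[1]-20:10,q[0]].tolist())
m=((g[...,0]>88)&(g[...,0]<130)&(g[...,2]>70)).astype(np.uint8)
for c in cv2.findContours(m,0,1)[0]:
    if cv2.contourArea(c)>1500: print(cv2.boundingRect(c),cv2.contourArea(c))
p=[onz(I,*cv2.fitEllipse(cv2.convexHull(max(cv2.findContours(mm,0,1)[0],key=cv2.contourArea)))[0],12) if 0 else None for I,mm in ()]
for n in('scene','side'):
    I=load(n,'s0');h=cv2.cvtColor(I['img'],cv2.COLOR_RGB2HSV);t=((h[...,0]>88)&(h[...,0]<130)).astype(np.uint8)
    t[:120]=0
    for c in cv2.findContours(t,0,1)[0]:
        b=cv2.boundingRect(c)
        if cv2.contourArea(c)>300 and np.linalg.norm(np.array([b[0]+b[2]/2,b[1]+b[3]/2])-proj(I,(444,250,9)))<20:
            e=cv2.fitEllipse(c);print(n,b,e,onz(I,*e[0],18),onz(I,*e[0],6))
E
```

```text
[385.6 229.7 181.7] 41.343551144720955
[331 238] [[104, 31, 164], [104, 33, 170], [104, 32, 167], [104, 32, 165]]
(268, 166, 151, 105) 7231.5
scene (305, 152, 40, 18) ((324.3388671875, 160.75775146484375), (16.529071807861328, 37.77259826660156), 89.72777557373047) [446.7 243.7  18. ] [436.9 260.4   6. ]
side (240, 148, 41, 27) ((260.3580322265625, 161.3659210205078), (25.646289825439453, 40.04179763793945), 82.15382385253906) [438.5 243.7  18. ] [437.9 256.5   6. ]
```

```bash
python3 - <<'E'
from h import *
from scipy.optimize import least_squares
np.set_printoptions(suppress=True,precision=1)
def ext(I,x,y,R,z):
    P=np.array([proj(I,(x+R*np.cos(t),y+R*np.sin(t),z)) for t in np.linspace(0,6.283,90)]);return P.min(0),P.max(0)
W=load('wrist','we')
for R,z in((70,18),(66,6),(66,18)):
    r0=least_squares(lambda p:[ext(W,*p,R,z)[0][0]-268,ext(W,*p,R,z)[1][0]-419,ext(W,*p,R,z)[0][1]-166],(444,250),diff_step=1e-3);print(R,z,r0.x,r0.fun)
for n,b in(('scene',(305,152,345,170)),('side',(240,148,281,175))):
    I=load(n,'s0');f=lambda p:[*(ext(I,*p,70,18)[0]-b[:2]),ext(I,*p,70,18)[1][0]-b[2]]
    r0=least_squares(f,(444,250),diff_step=1e-3);print(n,r0.x,r0.fun)
go(430,250,70)
E
```

```text
70 18 [439.9 258.2] [-0.8  0.8  0.1]
66 6 [437.6 258.7] [ 5.9 -5.9 -0.7]
66 18 [435.5 257.6] [ 3.3 -3.2 -0.4]
scene [454.1 234.9] [-1.  -0.2  1. ]
side [438.8 238.5] [-1.2 -0.1  1.2]
row shift/turn [-0.0465  0.0149  0.1117  0.    ] t 22.55
```

Call:
move_arm([
  [[0.3, -0.035, 0.018, 0.04, 0], [0.3, -0.043, 0.0217, 0.09, 0], [0.3, -0.043, 0.0217, 0.125, 0], [0.3, -0.043, 0.0217, 0.142, 0], [0.3, -0.043, 0.0217, 0.148, 0], [0.3, -0.043, 0.0217, 0.148, 0], [0.55, -0.043, 0.0217, 0.148, 0], [0.65, -0.043, 0.0217, 0.148, 0]],
])

```text
t: 23.55
ee_pos: [425.8, 256.8, 33.8]
ee_rot: [3.141, 0.001, -3.023]
force: [-1.2, -0.3, 0.2]
finger_gap: 55.5
finger_force: 0.0
```

```bash
python3 -c "
from h import *
s=sensors.sense();print(s['ee_pos'],s['finger_gap'],s['finger_force'],s['force'])"
```

```text
[425.80711554 256.79144251  33.79427658] 55.49236316937246 0.0 [-1.18560274 -0.34794552  0.20246516]
```

Call:
move_arm([
  [[0.7, 0, 0, 0, 0], [0.7, 0, 0, -0.02, 0], [0.7, 0, 0, -0.05, 0], [0.7, 0, 0, -0.1, 0], [0.7, 0.03, 0, -0.14, 0], [0.7, 0.05, 0, -0.16, 0], [0.7, 0.05, 0, -0.16, 0], [0.7, 0.05, 0, -0.16, 0]],
])

```text
t: 24.55
ee_pos: [375.5, 250.9, 192.9]
ee_rot: [-3.141, 0.0, -3.022]
force: [-0.5, 0.3, 0.3]
finger_gap: 59.9
finger_force: 0.0
```

```bash
python3 - <<'E'
from h import *
np.set_printoptions(suppress=True,precision=1)
s=sensors.sense();print(s['ee_pos'],s['t'])
for n in('wrist','scene','side'):
    I=snap(n,'wf');g=cv2.cvtColor(I['img'],cv2.COLOR_RGB2HSV);m=((g[...,1]>120)&(g[...,2]>45)&(g[...,0]<15)).astype(np.uint8)
    for nm,c0 in(('B',(439,258)),('A',(617,258))):
        print(n,nm,'top',proj(I,(*c0,56)),'bot',proj(I,(*c0,6)))
        for c in cv2.findContours(m,0,1)[0]:
            if cv2.contourArea(c)>60 and np.linalg.norm(c.reshape(-1,2).mean(0)-proj(I,(*c0,31)))<30: print(cv2.boundingRect(c),cv2.contourArea(c))
W=load('wrist','wf');q=proj(W,(439,258,45)).astype(int);ring(W,(q[0]-50,q[1]-50,q[0]+50,q[1]+50),56)
E
```

```text
[375.5 250.9 192.9] 24.55
wrist B top [319.1 261. ] bot [319.3 237.4]
(293, 221, 46, 61) 2140.5
wrist A top [297.9 421. ] bot [300.6 381. ]
scene B top [324.4 148.5] bot [324.5 161.2]
(318, 147, 13, 18) 170.5
scene A top [373.5 162.1] bot [372.5 175.3]
(368, 159, 13, 20) 201.0
side B top [258.9 149.6] bot [260.7 161. ]
(254, 148, 12, 17) 144.0
side A top [314.  143.6] bot [314.2 155. ]
(310, 141, 10, 18) 139.0
ring 315.5 259.7 [42.7 46.1] [438.1 254.8  56. ]
```

```bash
python3 -c "
from station import r
print(r.close_job())"
```

```text
the job is handed in; nothing more can be done
None
```

Both sleeves were tried on the pin: the wide-bored one went home and stands upright in the square tray, and the narrow-bored one was stopped by the step and stands upright in the round dish; I handed the job in at about 25 s and got no verdict back.

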